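# Raise the saw guard and clear the offcut

### The job

The saw is off and an offcut lies beside the blade, half under the clear overarm guard. First push the counterweighted guard smoothly up past its balance point, without flinging it, so that it stays up by itself against its stop; only then slide the offcut sideways over the saw's table, away from blade and fence, until all of it is at least 100 mm from the blade, and leave it lying flat there. Pick nothing up: keep the offcut on the table, do not touch the blade, and leave the other things where they are.

Things in the scene. Friction and masses are not known exactly. Their poses are not given: they have to be found in the camera images.
- blade_mid (a point): Point on the saw's table top at the middle of the blade. x runs level along the blade from the saw's front (which lies to the robot's left) to its back, y level away from the fence and the robot, z up. The steel blade (2.4 mm thick) stands 25 mm above the table here and shows over x = -68 to +68 mm; a thin riving knife 21 mm high follows, x = 80 to 116 mm.
- saw: The table saw let into the bench, with all it carries. The origin is on the bench, 8 mm below blade_mid, same axes. Its table is a flat aluminium plate, 540 mm (x) by 600 mm (y), centred there, its top 8 mm above the bench; throat plate and mitre slots are flush, nothing catches on them. A steel rail 12 mm high lies along the front edge.
- blade: The fixed saw blade and riving knife; the origin and axes are those of saw. Not to be touched. On the robot's side of it, 160 to 220 mm off, the locked rip fence runs along x over the whole table: a fixed aluminium bar 28 mm wide, its top 36 mm above the table, with a black clamp head on the front rail.
- guard (a joint): Angle of the guard: 0 = lowered over the blade (start), 1.40 rad = raised, on its stop. A clear plastic box on a grey arm, with a round counterweight on a rod that stands up from the pivot. Gravity shuts it below about 0.65 rad and carries it up by itself above about 0.75 rad; it is damped (about 1 rad/s when let go). An upward push of 3 to 6 N at guard_bar raises it.
- guard_bar (a point): Middle of the round steel bar (12 mm thick, 100 mm long, along y of blade_mid) across the guard's front end, with a flat bracket at each end. It moves with the guard, 339 mm from the pivot (see guard_box). Lowered, its axis is 75 mm above the saw's table, at x = -120 mm of blade_mid, free below; the box's front panel is 43 mm behind it, down to 59 mm above the table.
- guard_box (a point): Centre of the guard's clear plastic box, straight behind guard_bar (y = 0 of blade_mid); 190 mm long, 116 mm wide, 63 mm high, open below. Lowered it covers x = -75 to +115 mm of blade_mid, from 28 to 91 mm above the table. The guard turns about a level axis along y, through the pivot at x = 215 mm of blade_mid and 125 mm above the table: front up and back. Raised, the box stands upright over x = 70 to 215 mm, from 0.2 m up.
- offcut_mid (a point): Centre of the offcut, a plain loose wooden block 120 mm long (its x axis), 38 mm wide (its y axis) and 18 mm thick, about 45 g, lying flat on the saw's table on blade_mid's +y side of the blade and roughly along it (within 6 degrees), with a gap of 45 to 55 mm between its near side (at mid-length) and the blade.
- offcut_c0 (a point): Corner of the offcut (offcut_mid's axes: -x, -y end and side), half-way up its 18 mm thickness.
- offcut_c1 (a point): Corner of the offcut (offcut_mid's axes: -x, +y end and side), half-way up its 18 mm thickness.
- offcut_c2 (a point): Corner of the offcut (offcut_mid's axes: +x, -y end and side), half-way up its 18 mm thickness.
- offcut_c3 (a point): Corner of the offcut (offcut_mid's axes: +x, +y end and side), half-way up its 18 mm thickness.
- offcut: The same offcut; the origin is the centre of its underside.
- push_stick: Bystander: plywood push stick, about 280 x 60 x 12 mm, lying on the table of the saw between blade and fence; the origin is under its middle.
- tape_measure: Bystander: tape measure, 64 x 36 x 62 mm, standing on the bench to the left of the saw; the origin is the centre of its underside.
- sanding_block: Bystander: cork sanding block, 116 x 64 x 34 mm, on the saw's table near its far corner on the robot's right; the origin is the centre of its underside.
- tub: Bystander: purple open tub, 110 mm across, 100 mm high, on the bench to the right; the origin is the centre of its underside.
- try_square: Bystander: steel try square, stock 115 mm, blade 260 mm, lying on the bench to the right of the saw; the origin is under its stock.

How it is judged (in metres and radians):
On the way, in this order (a step that is already met when the one before it is completed fails the run):
1. the guard stays up by itself against its stop, not touched by the robot (value of joint guard above 1.3 rad and contact force between each of the arm, the fingers and saw below 0.5 N), for 0.3 s.
2. all of the offcut is 100 mm or more (5 mm tolerance) from the blade, on the side away from the fence, with the guard still up (value of joint guard above 1.3 rad and y of offcut_c0 in the frame of blade_mid between 0.095 and 0.298 m and y of offcut_c1 in the frame of blade_mid between 0.095 and 0.298 m and y of offcut_c2 in the frame of blade_mid between 0.095 and 0.298 m and y of offcut_c3 in the frame of blade_mid between 0.095 and 0.298 m and x of offcut_mid in the frame of blade_mid between -0.25 and 0.25 m), for 0.2 s.
At the end, for the whole second after the job is handed in: The guard is raised above 1.3 rad; the offcut lies flat and at rest on the saw's table, with its four corners at least 95 mm from the blade's plane on the side away from the fence and still on the table (all of step 2 and height (world z) of offcut_mid below 0.021 m and angle between offcut's own z axis and vertical below 0.1 rad and linear speed of offcut below 0.01 m/s); the robot touches nothing.
It fails at once if the guard is flung up (faster than 2.5 rad/s) (velocity of joint guard above 2.5 rad/s).
It fails at once if the offcut is lifted, carried or tipped (its centre 12 mm up, or tilted more than 0.3 rad) (height (world z) of offcut_mid above 0.029 m or angle between offcut's own z axis and vertical above 0.3 rad).
It fails at once if the offcut is shifted more than 15 mm before the guard is up (value of joint guard below 1 rad and distance of offcut_mid from where it was at the start of the episode above 0.015 m).
It fails at once if the blade is touched by the robot or the offcut (contact force between any of the fingers, the arm, offcut and blade above 1.5 N).
It fails at once if another thing on the bench is shifted more than 20 mm (distance of any of push_stick, tape_measure, sanding_block, tub, try_square from where it was at the start of the episode above 0.02 m).
It also fails if it takes over 58 s, if anything falls off the work surface, if the arm or the gripper's body presses on something with over 40 N, if the wrist force passes 120 N, or if a joint passes its speed limit or range.

### The arm

A 6-joint arm with a two-finger parallel gripper is mounted at the origin on the work surface. World frame = base frame: x ahead of the robot, y to its left, z up, the work surface at z = 0. Lengths are in mm, angles in rad, forces in N, time in s.
With the tool pointing down it reaches from about 275 to 825 mm from the base axis. Payload 5.2 kg.
Tool frame: the origin (TCP) lies at the very end of the fingers, on their centre line; the grasp point (between the pads) lies 19 mm behind it; z points along the fingers, y is the line along which they close (so a half turn about z gives the same grasp; the last joint's range is limited). The gripper opens to 93 mm and grips with 3 to 60 N. Pads are 15 mm wide; open, the fingers measure 128 mm over their backs; the gripper's body (75 mm by 188 mm) begins 65 mm behind the grasp point.
Start: joints at [-0.203, 0.259, 1.535, -0, 1.348, -0.203], TCP at [550.005, 0.023, 218.653] pointing down, gripper open.
Joint ranges: [-3.14, 3.14], [-0.91, 2.08], [0.19, 2.58], [-1.22, 4.36], [0.22, 2.71], [-3.12, 3.12]. Speed limits (rad/s): [2.57, 2.57, 3.14, 3.14, 3.14, 3.14].

### API

Orientations are given as [roll, pitch, yaw] about the fixed x, y, z axes, in that order (R = Rz(yaw) Ry(pitch) Rx(roll)).
In Python, from bench import robot gives the robot as it stands. The module is installed in compiled form; this text tells all that it offers. Calls block until the motion is done:
- robot.move_ptp(position, orientation): joint-space move of the TCP to a pose.
- robot.move_linear(position, ori=None, speed=150, f_stop=None): straight line of the TCP; ori=None keeps the orientation; speed is the mean speed in mm/s. With f_stop (N) it stops when the force on the tool has changed by that much, and returns True; else False.
- robot.move_j(angles): joint-space move.
- robot.move_gripper(opening): opening from 0.0 (shut) to 1.0 (fully open); the grip force is fixed at half the most; returns when the fingers have stopped.
- robot.sleep(seconds).
- robot.inverse_kinematics(position, orientation): joint angles nearest the present ones, or None.
- robot.get_image(name): name is "scene" or "side" or "wrist"; returns a dict with "img" (400x640x3 uint8, blue, green, red), "fovy" (degrees; the focal length in pixels is half the picture's height over the tangent of half this angle, whatever the lens; pixels are square), "cx", "cy" (the principal point, pixels), "k1" (the pictures are not rectified: a ray, as slopes to the right and down, at radius r is drawn at 1 + k1 r^2 times it, then the intrinsics apply), "eye" and "orientation" of the camera in the world. Camera axes: x right, y down, z forward; pixel columns grow to the right and rows downward; lengths in mm; the calibration is good to about 2 mm. A picture is of the moment at which its call begins. There is no depth.
A pose or a line that the arm cannot do raises robot.MotionError and nothing moves.
- robot.hand_in(): hands the job in; it is judged then, once.
Readings, each from a call of its own:
- robot.current_t(): time.
- robot.current_qpos(): joint angles.
- robot.current_joint_vel(): joint speeds.
- robot.current_joint_efforts(): joint torques, N m.
- robot.current_tcp_pos(): TCP position.
- robot.current_eef_rot(): TCP orientation.
- robot.current_contact_force(): force on the tool from outside, world axes, zero at the start.
- robot.current_ft_torque(): the same for the moment, N m.
- robot.current_gripper_width(): opening from 0.0 (shut) to 1.0 (fully open).
- robot.current_finger_force(): force on a finger pad.
Only numpy, scipy, OpenCV 4.12 (cv2) and the standard library are available. Lean on these libraries where they do the work, as an engineer would, in place of code of your own. Each camera call takes 0.05 s, during which the arm holds its last target. There are 200 camera calls.

## Working session

There is one attempt and no reset: what is moved stays moved. The work goes in short steps, each a Python script; the robot and the scene stay as the last script left them, time stands still between calls to the robot, and variables do not carry over. Pictures are saved under pics/ and viewed, at most 10 in all, crops included, and the job is handed in when it is done.

```bash
mkdir -p pics; python3 - <<'E'
from bench import robot
import cv2
for n in("scene","side"):
    d=robot.get_image(n); cv2.imwrite(f"pics/{n}0.png",d["img"]); print(n,{k:v for k,v in d.items() if k!="img"})
print(robot.current_t(),robot.current_eef_rot())
E
```

```text
scene {'fovy': 52.992815594910944, 'cx': 321.71923910280384, 'cy': 197.76037752982526, 'k1': -0.06091369004462017, 'eye': array([1236.60720267, -743.97547806, 1227.62324183]), 'orientation': array([-2.42485718, -0.01203283,  0.74772283])}
side {'fovy': 47.94508261857068, 'cx': 324.56503660959686, 'cy': 189.84259332432117, 'k1': -0.10219808597712439, 'eye': array([  -2.74727813,  962.61126819, 1397.57830501]), 'orientation': array([-2.41621467,  0.01293312, -2.63978054])}
0.1 [-3.14001674e+00 -3.32531254e-04  1.57080602e+00]
```

View pics/scene0.png

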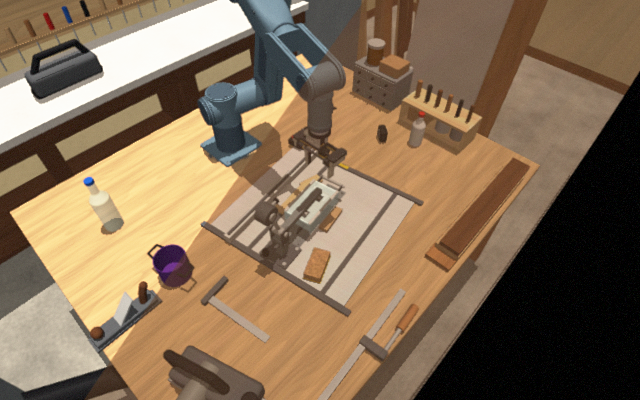

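View pics/side0.png

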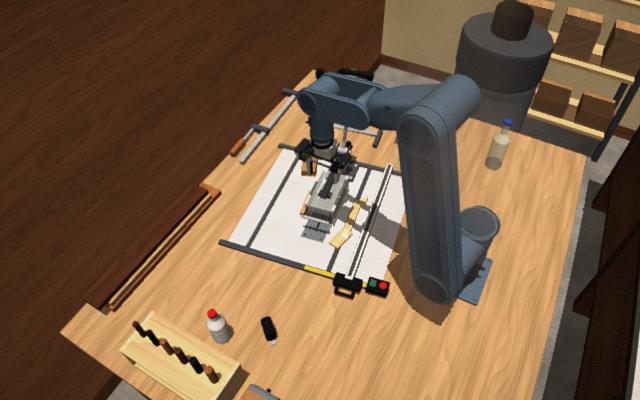

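The scene view shows the table with its rails from (205,225) to (348,312) and from (305,140) to (420,202), the guard near (310,205) and the offcut near (333,217). The side view shows the guard at (325,195) and the front rail from (222,243) to (390,290). I'll zoom in on both.

```bash
cat > h.py <<'E'
from bench import robot
import numpy as np, cv2
from scipy.spatial.transform import Rotation as R
def cam(d):
    f=200/np.tan(np.radians(d["fovy"]/2)); return f,R.from_euler("xyz",d["orientation"]).as_matrix(),np.array(d["eye"])
def proj(d,P):
    f,M,e=cam(d); c=(np.atleast_2d(P)-e)@M; s=c[:,:2]/c[:,2:]; s=s*(1+d["k1"]*(s**2).sum(1,keepdims=True))
    return s*f+[d["cx"],d["cy"]]
def ray(d,uv,z):
    f,M,e=cam(d); t=(np.atleast_2d(uv)-[d["cx"],d["cy"]])/f; s=t.copy()
    for _ in range(20): s=t/(1+d["k1"]*(s**2).sum(1,keepdims=True))
    w=np.c_[s,np.ones(len(s))]@M.T
    return e+w*((z-e[2])/w[:,2:])
E
python3 - <<'E'
import cv2
a=cv2.imread("pics/scene0.png")[130:320,195:430]; b=cv2.imread("pics/side0.png")[130:305,210:420]
cv2.imwrite("pics/a.png",cv2.resize(a,None,fx=3.1,fy=3.1,interpolation=cv2.INTER_CUBIC))
cv2.imwrite("pics/b.png",cv2.resize(b,None,fx=3.4,fy=3.4,interpolation=cv2.INTER_CUBIC))
E
```

```text
(no output)
```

View pics/a.png

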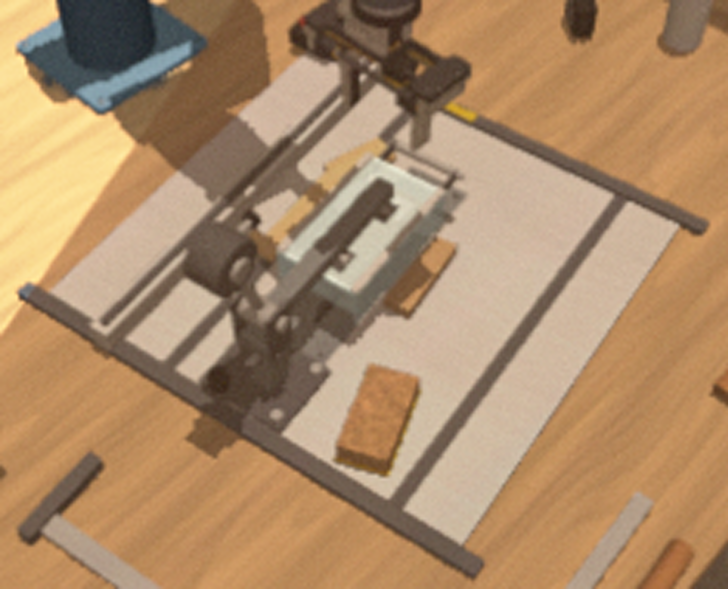

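View pics/b.png

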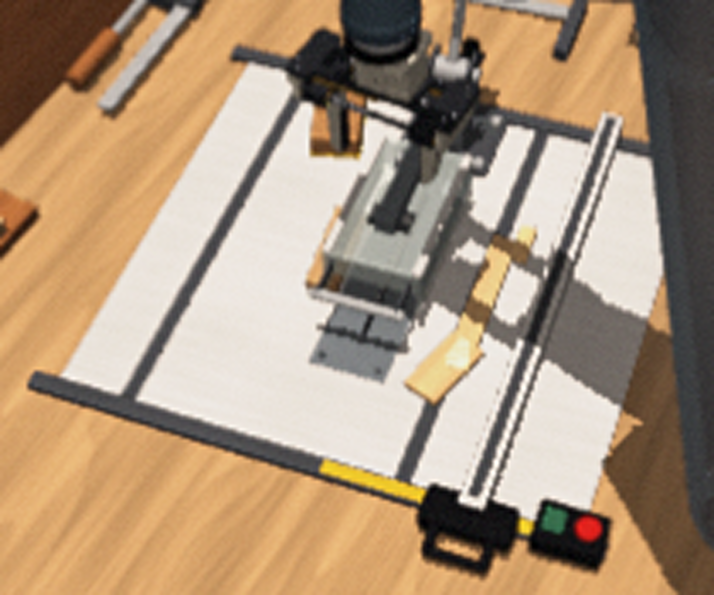

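The crops show the guard bar (side crop (310,290)–(412,315), scene crop (385,150)–(458,182)). They also show the table's far edge, the offcut on the far side of the box, and the sanding block well to the right. Next I turn these into positions.

```bash
cat > m.py <<'E'
from h import *
sc=robot.get_image("scene"); sd=robot.get_image("side")
A=lambda p:np.array(p)/3.1+[195,130]; B=lambda p:np.array(p)/3.4+[210,130]
np.set_printoptions(precision=1,suppress=True)
print("bar scene",ray(sc,A([[385,150],[458,182]]),83),"side",ray(sd,B([[310,290],[412,315]]),83))
print("edge scene far-front, far-back, near-back",ray(sc,A([[678,225],[465,542],[50,290]]),8))
print("side far-front, far-back",ray(sd,B([[65,378],[248,68]]),8))
print("offcut top scene: c3?,", ray(sc,A([[455,243],[408,312],[390,300]]),26))
print("sanding",ray(sc,A([[418,375],[365,365],[340,455]]),42))
E
python3 m.py
```

```text
bar scene [[492.2  64.3  83. ]
 [596.   86.6  83. ]] side [[588.8 101.   83. ]
 [474.   78.5  83. ]]
edge scene far-front, far-back, near-back [[ 810.6  280.6    8. ]
 [ 897.6 -244.3    8. ]
 [ 306.8 -341.1    8. ]]
side far-front, far-back [[ 799.4  288.6    8. ]
 [ 886.  -230.8    8. ]]
offcut top scene: c3?, [[629.1  47.   26. ]
 [658.5 -72.6  26. ]
 [630.6 -74.2  26. ]]
sanding [[ 734.2 -139.2   42. ]
 [ 681.  -170.6   42. ]
 [ 741.9 -273.5   42. ]]
```

The far edge gives saw x = (0.164, -0.986). The saw centre is about (554,-30), and the bar fits that to within about 12 mm. I'll move to a viewing pose in front of the guard with the tool tilted, fingers shut, and refine from there.

```bash
cat >> h.py <<'E'
def axes(c,yaw):
    sx=np.array([np.cos(yaw),np.sin(yaw),0]); sy=np.array([-sx[1],sx[0],0]); return np.array([c[0],c[1],8.]),np.c_[sx,sy,[0,0,1]]
def ori(S,beta,flip=1):
    z=S@[np.cos(beta),0,-np.sin(beta)]; y=flip*S[:,1]; return R.from_matrix(np.c_[np.cross(y,z),y,z]).as_euler("xyz")
E
python3 - <<'E'
from h import *
o,S=axes((554,-30),np.radians(-80.6)); 
np.set_printoptions(precision=2,suppress=True)
for f in(1,-1):
  for b in(30,40,50):
    for p in((-260,0,250),(-250,0,60),(-120,0,40),(-100,0,55),(-40,0,320)):
      q=robot.inverse_kinematics(list(o+S@p),list(ori(S,np.radians(b),f))); print(f,b,p,None if q is None else np.array(q))
E
```

```text
1 30 (-260, 0, 250) [ 0.71  0.65  1.28 -0.87  1.82  0.6 ]
1 30 (-250, 0, 60) [ 0.7   0.86  1.4  -0.84  1.59  0.85]
1 30 (-120, 0, 40) [ 0.52  0.8   1.62 -0.97  1.39  0.9 ]
1 30 (-100, 0, 55) [ 0.49  0.77  1.65 -0.99  1.38  0.88]
1 30 (-40, 0, 320) [ 0.39  0.39  1.54 -1.01  1.58  0.42]
1 40 (-260, 0, 250) [ 0.66  0.56  1.3  -0.75  1.74  0.55]
1 40 (-250, 0, 60) [ 0.65  0.76  1.46 -0.75  1.47  0.78]
1 40 (-120, 0, 40) [ 0.46  0.7   1.66 -0.88  1.26  0.79]
1 40 (-100, 0, 55) [ 0.43  0.67  1.68 -0.89  1.25  0.76]
1 40 (-40, 0, 320) [ 0.33  0.32  1.5  -0.86  1.53  0.3 ]
1 50 (-260, 0, 250) [ 0.6   0.48  1.32 -0.62  1.66  0.48]
1 50 (-250, 0, 60) [ 0.59  0.66  1.52 -0.64  1.35  0.7 ]
1 50 (-120, 0, 40) [ 0.39  0.61  1.7  -0.76  1.15  0.66]
1 50 (-100, 0, 55) [ 0.35  0.58  1.71 -0.77  1.14  0.62]
1 50 (-40, 0, 320) [ 0.25  0.27  1.46 -0.7   1.5   0.17]
-1 30 (-260, 0, 250) [ 0.71  0.65  1.28 -0.87  1.82 -2.54]
-1 30 (-250, 0, 60) [ 0.7   0.86  1.4  -0.84  1.59 -2.29]
-1 30 (-120, 0, 40) [ 0.52  0.8   1.62 -0.97  1.39 -2.25]
-1 30 (-100, 0, 55) [ 0.49  0.77  1.65 -0.99  1.38 -2.26]
-1 30 (-40, 0, 320) [ 0.39  0.39  1.54 -1.01  1.58 -2.72]
-1 40 (-260, 0, 250) [ 0.66  0.56  1.3  -0.75  1.74 -2.59]
-1 40 (-250, 0, 60) [ 0.65  0.76  1.46 -0.75  1.47 -2.36]
-1 40 (-120, 0, 40) [ 0.46  0.7   1.66 -0.88  1.26 -2.35]
-1 40 (-100, 0, 55) [ 0.43  0.67  1.68 -0.89  1.25 -2.38]
-1 40 (-40, 0, 320) [ 0.33  0.32  1.5  -0.86  1.53 -2.85]
-1 50 (-260, 0, 250) [ 0.6   0.48  1.32 -0.62  1.66 -2.66]
-1 50 (-250, 0, 60) [ 0.59  0.66  1.52 -0.64  1.35 -2.44]
-1 50 (-120, 0, 40) [ 0.39  0.61  1.7  -0.76  1.15 -2.48]
-1 50 (-100, 0, 55) [ 0.35  0.58  1.71 -0.77  1.14 -2.52]
-1 50 (-40, 0, 320) [ 0.25  0.27  1.46 -0.7   1.5  -2.98]
```

```bash
python3 - <<'E'
from h import *
o,S=axes((554,-30),np.radians(-80.6)); b=np.radians(40)
p=robot.current_tcp_pos(); robot.move_linear([p[0],p[1],300])
robot.move_gripper(0.0)
robot.move_ptp(list(o+S@[-260,0,190]),list(ori(S,b)))
robot.sleep(.2)
d=robot.get_image("wrist"); cv2.imwrite("pics/w1.png",d["img"]); np.save("w1.npy",d,allow_pickle=True)
print({k:v for k,v in d.items() if k!="img"},robot.current_tcp_pos(),robot.current_t())
print("eye in tool",R.from_euler("xyz",robot.current_eef_rot()).as_matrix().T@(np.array(d["eye"])-robot.current_tcp_pos()))
E
```

```text
{'fovy': 66.55523311678145, 'cx': 319.57508920541164, 'cy': 203.65333227742707, 'k1': -0.035439262816759486, 'eye': array([485.18746159, 391.31391002, 255.71583359]), 'orientation': array([ 2.03114481e+00, -1.36473709e-03,  1.59457148e-01])} [512.56935835 224.60788654 199.13887798] 3.6333
eye in tool [  65.47590029   -0.34841571 -165.69370394]
```

View pics/w1.png

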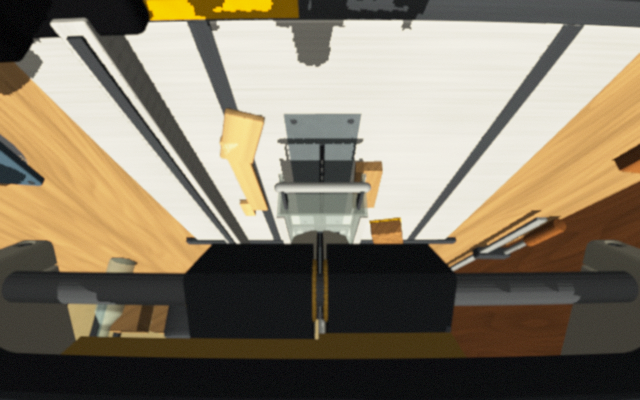

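The wrist view is upside down: the camera hangs below the tool. It shows the bar from (277,187) to (368,187), the throat plate's front edge from (285,114) to (360,114), and the offcut at (370,163–207). I'll enlarge it and check the bar position.

```bash
python3 - <<'E'
from h import *
np.set_printoptions(precision=1,suppress=True)
d=np.load("w1.npy",allow_pickle=True).item()
o,S=axes((554,-30),np.radians(-80.6))
loc=lambda uv,z:(ray(d,uv,z)-o)@S
print("bar",loc([[277,187],[368,187]],83),"plate front",loc([[285,114],[360,114]],8))
print("slots", loc([[192,22],[280,242],[578,28],[409,240]],8))
print("front rail inner edge", loc([[110,20],[560,25]],8))
print("expected bar px",proj(d,o+S@np.array([[-120,-50,75],[-120,50,75],[0,0,0]]).T if 0 else o+np.array([[-120,-50,75],[-120,50,75],[0,0,0]])@S.T))
cv2.imwrite("pics/w1c.png",cv2.resize(d["img"][100:260,220:420],None,fx=3.7,fy=3.7,interpolation=cv2.INTER_CUBIC))
E
```

```text
bar [[-122.   -49.2   75. ]
 [-121.3   55.5   75. ]] plate front [[-159.9  -39.8    0. ]
 [-159.4   46.6    0. ]]
slots [[-270.7 -106.4    0. ]
 [ 283.8  -99.2    0. ]
 [-267.1  223.6    0. ]
 [ 272.5  214.8    0. ]]
front rail inner edge [[-274.7 -174.9    0. ]
 [-269.2  205.8    0. ]]
expected bar px [[276.5 187.9]
 [363.1 187.6]
 [320.  183.7]]
```

View pics/w1c.png

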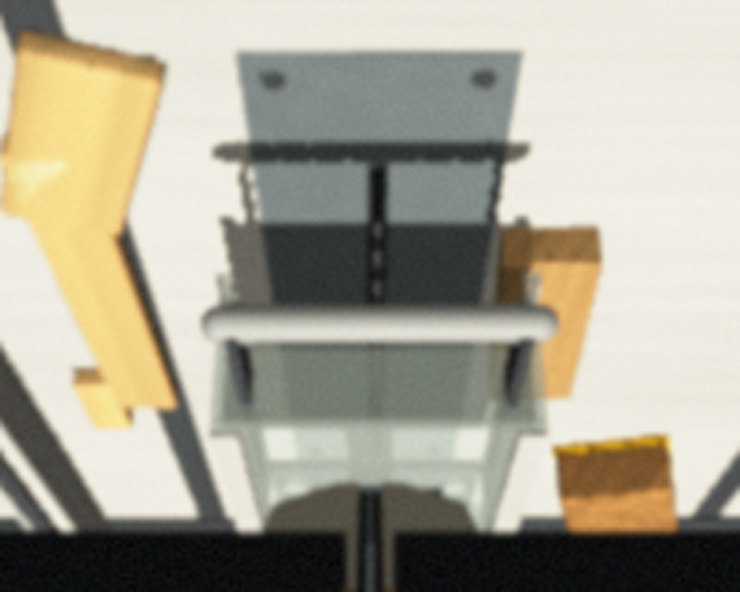

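The crop shows the offcut's front face from (497,228) to (600,228) and its +y top edge from (600,262) to (568,397). The bar centre sits 3 mm toward +y of my estimate, so I'll correct for that, measure the offcut, and push the guard.

```bash
cat >> h.py <<'E'
o,S=axes((554,-30),np.radians(-80.6)); o=o+S@[-1,3,0]
W=lambda p:list(o+S@np.array(p,float))
E
python3 - <<'E'
from h import *
np.set_printoptions(precision=1,suppress=True)
d=np.load("w1.npy",allow_pickle=True).item()
C=lambda p:np.array(p)/3.7+[220,100]
loc=lambda uv,z:(ray(d,uv,z)-o)@S
print("bottom front",loc(C([[497,230],[600,228]]),8),"top +y edge",loc(C([[600,262],[568,397]]),26))
b=np.radians(40); dd=np.array([np.cos(b),0,-np.sin(b)]); n=np.array([np.sin(b),0,np.cos(b)])
bar=lambda t:np.array([215-339*np.cos(t-.148),0,125+339*np.sin(t-.148)])
tcp=lambda t,gap=0:bar(t)-(15+gap)*n+20*dd
e=list(ori(S,b))
robot.move_linear(W(tcp(0,15)-[90,0,0]),e,speed=150)
robot.move_linear(W(tcp(0,15)),speed=80,f_stop=4)
print(robot.current_tcp_pos(),robot.current_contact_force())
print("hit",robot.move_linear(W(tcp(0,-4)),speed=30,f_stop=2.5))
print((np.array(robot.current_tcp_pos())-o)@S,tcp(0),robot.current_contact_force(),robot.current_t())
E
```

```text
bottom front [[-60.2  46.5   0. ]
 [-61.4  86.4   0. ]] top +y edge [[-65.3  84.   18. ]
 [ 52.3  90.   18. ]]
[536.6  94.5  47.1] [ 0.6  0.9 -1.1]
hit True
[-114.3   -0.1   51.1] [-114.6    0.    50.7] [0.1 0.5 0.3] 6.6417
```

Contact came exactly where predicted. Now I follow the arc slowly past the balance point, then back off.

```bash
python3 - <<'E'
from h import *
np.set_printoptions(precision=1,suppress=True)
b=np.radians(40); dd=np.array([np.cos(b),0,-np.sin(b)]); n=np.array([np.sin(b),0,np.cos(b)])
bar=lambda t:np.array([215-339*np.cos(t-.148),0,125+339*np.sin(t-.148)])
tcp=lambda t,gap=0:bar(t)-(15+gap)*n+20*dd
for t in np.arange(.12,.9,.12):
    s=robot.move_linear(W(tcp(t)),speed=80,f_stop=25); print(round(t,2),s,robot.current_contact_force())
    if s: break
else:
    robot.move_linear(W(tcp(t)-[70,0,20]),speed=100); robot.sleep(1.0)
    robot.move_linear(W([-180,0,300]),speed=150)
    d=robot.get_image("side"); cv2.imwrite("pics/side1.png",d["img"])
print((np.array(robot.current_tcp_pos())-o)@S,robot.current_t())
E
```

```text
0.12 False [-0.9  2.  -2. ]
0.24 False [-1.5  6.4 -2. ]
0.36 False [ 1.1  3.3 -1.2]
0.48 False [-0.2  0.6 -1.3]
0.6 False [ 0.3  0.  -1.3]
0.72 False [-0.7  0.6  0.2]
0.84 False [-0.1  1.2  0.5]
[-179.5   -0.1  299.9] 13.8
```

View pics/side1.png

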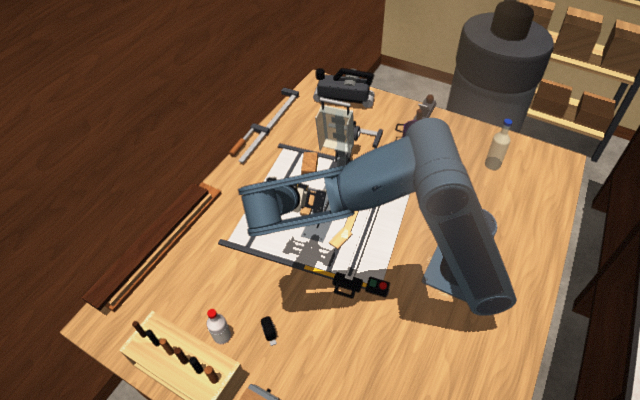

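The side view shows the guard box upright at (335,130), so the guard is raised. I now take the tool vertical, with the fingers spread along the blade direction, to hover over the gap.

```bash
python3 - <<'E'
from h import *
np.set_printoptions(precision=2,suppress=True)
y=S[:,0]; z=np.array([0,0,-1.])
best=None
e=list(R.from_matrix(np.c_[np.cross(y,z),y,z]).as_euler("xyz"))
for p in((-140,24,150),(-18,24,5),(-18,118,5)): print(np.array(robot.inverse_kinematics(W(p),e)))
robot.move_ptp(W([-140,24,180]),e)
robot.move_gripper(0.4)
robot.move_linear(W([-18,24,60]))
robot.sleep(.2)
d=robot.get_image("wrist"); cv2.imwrite("pics/w2.png",d["img"])
print(robot.current_contact_force(),robot.current_t(),robot.current_tcp_pos())
q=np.array([[-63,46.5,18],[57,53,18],[-65,84,18],[52,90,18],[-68,0,25],[68,0,25],[-18,31.5,0]])
print(proj(d,o+q@S.T))
E
```

```text
[ 0.    0.34  1.58 -0.    1.23  1.41]
[-0.2   0.52  1.7  -0.    0.92  1.2 ]
[-0.15  0.65  1.45 -0.    1.04  1.25]
[ 0.25  0.2  -0.03] 17.05 [577.77  -6.41  68.52]
[[255.97 192.07]
 [428.27 183.04]
 [250.36 137.25]
 [425.33 128.34]
 [250.26 257.95]
 [440.47 257.88]
 [320.33 206.56]]
```

View pics/w2.png

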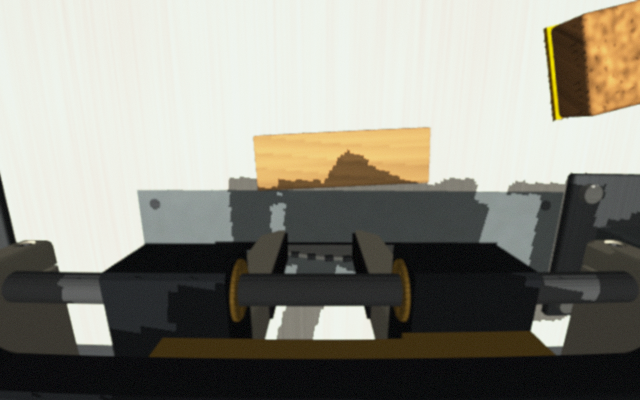

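The offcut's top corners, at (254,136), (430,127), (258,190) and (428,184), match the prediction within 3–4 px. Nothing obstructs the gap, so I descend and push.

```bash
python3 - <<'E'
from h import *
np.set_printoptions(precision=2,suppress=True)
if robot.move_linear(W([-18,24,6]),speed=60,f_stop=6): print("hit",robot.current_tcp_pos(),robot.current_contact_force()); raise SystemExit
print(robot.move_linear(W([-18,118,6]),speed=45,f_stop=15),robot.current_contact_force())
robot.sleep(.4)
robot.move_linear(W([-18,105,6]),speed=40)
robot.move_linear(W([-18,60,110]),speed=120)
robot.sleep(.3)
d=robot.get_image("wrist"); cv2.imwrite("pics/w3.png",d["img"]); np.save("w3.npy",d,allow_pickle=True)
print(robot.current_t(),robot.current_contact_force())
E
```

```text
False [ 0.12 -0.02  0.14]
22.6583 [-0.35  0.77 -0.14]
```

View pics/w3.png

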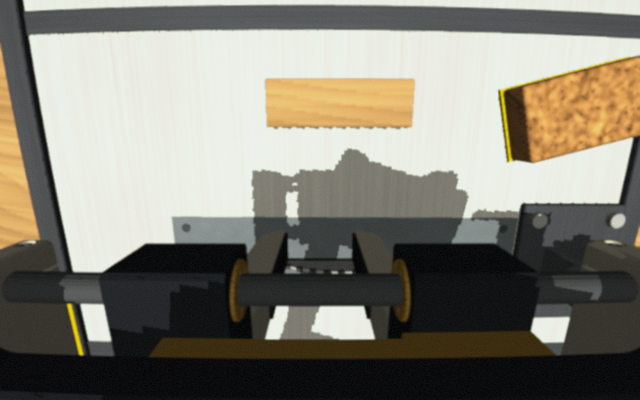

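The offcut lies flat and squared to the blade, with top corners at (266,79), (414,79), (266,127) and (413,127). I check its distance from the blade before handing in.

```bash
python3 - <<'E'
from h import *
np.set_printoptions(precision=1,suppress=True)
d=np.load("w3.npy",allow_pickle=True).item()
p=(ray(d,[[266,79],[414,79],[266,126],[413,126]],26)-o)@S; print(p)
if p[:,1].min()>108 and p[:,1].max()<200: print(robot.hand_in())
E
```

```text
[[-60.8 163.5  18. ]
 [ 56.8 163.7  18. ]
 [-62.2 127.2  18. ]
 [ 58.4 127.3  18. ]]
the job is handed in; nothing more can be done
None
```

Job handed in at about 23 s: the guard is raised (seen upright in the side view) and the offcut lies flat about 127 mm from the blade by measurement, with no unexpected contact; the judge's result was not shown.

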